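# Dial a test resistance into the lidded decade box

### The job

We are checking the cold stage's temperature controller against a simulated sensor: open the lid of the grey resistance decade case, pushing it up past its balance point so that it stays fully open by itself, then set the three dials to 27.1 ohm (left dial to 2, middle dial to 7, right dial to 1, each clicked home on its mark). Leave the lid open and do not disturb the other things on the bench.

Things in the scene. Friction and masses are not known exactly. Their poses are not given: they have to be found in the camera images.
- lid_hinge (a point): Middle of the lid's hinge line, on the far top edge of the grey metal decade case. The case is heavy and does not move: 170 mm deep (x), 340 mm wide (y), rim 90 mm above the bench; this point lies 85 mm behind its centre, at rim height. Axes: x from the case's front to its back, away from the robot; y left along the hinge; z up. The case may stand turned up to 0.3 rad.
- lid (a joint): Lid angle, rad: 0 shut, 2.1 fully open at its stop, leaning back away from the robot. The lid is a 48 mm deep shell, 0.5 to 0.9 kg, its catches already undone. Let go below its balance point near 1.2 rad it falls shut; beyond, it falls open to the stop by itself. The dials are under it.
- lid_handle (a point): Centre of the lid's carrying handle: round bar 12 mm thick, 120 mm long, parallel to the hinge, 42 mm off the lid's front face (36 mm clear gap). With the lid shut it is 212 mm in front of the hinge line and 24 mm above it, 114 mm above the bench. It swings with the lid and is on top when the lid stands upright.
- tens_dial_grip (a point): LEFT dial (tens of ohms), 95 mm in front of the hinge line, 115 mm left of the case's middle. Point on its vertical axis, 24 mm above the panel, at gripping height (the panel is 88 mm above the bench). Knob: black bar 62 mm long, 15 mm wide, 7 to 36 mm above the panel, on a 46 mm round skirt. Axes: x along the pointing nose, z up.
- tens_dial (a joint): Left dial's angle, rad. Ten clicks 0.6283 rad (36 degrees) apart: value = angle / 0.6283. At 0 the nose points to the back of the case (its +x), to the long mark with a dot; values 0 to 9 run clockwise seen from above, one black panel mark each (5: long mark, no dot). Stops just below 0 and just above 9: it does not turn right round.
- units_dial_grip (a point): MIDDLE dial (ohms), 95 mm in front of the hinge line, 20 mm left of the case's middle; same point, axes and knob as the left dial. On each knob the blunt tail reaches 30 mm from the axis and the nose 32 mm; beyond 16 mm the nose narrows to 7.5 mm and has a white line on top. The nose points to the value.
- units_dial (a joint): Middle dial's angle, rad; positions, sense and stops as the left dial's. Every dial resists with up to about 0.06 N m between clicks and, once let go, settles into the nearest click; at the start one may stand between two clicks.
- tenths_dial_grip (a point): RIGHT dial (tenths of an ohm), 95 mm in front of the hinge line, 75 mm right of the case's middle; same point, axes and knob as the left dial. Three brass terminals, 19 mm high, stand 73 mm to its right.
- tenths_dial (a joint): Right dial's angle, rad, same positions and sense as the left dial's.
- solvent_bottle: Bystander: clear bottle 64 mm wide, 150 mm high, beside the left end of the case; origin under its centre. Leave alone.
- stub_box: Bystander: white box with clear lid, 90 x 65 x 34 mm, beside the right end of the case; origin under its centre. Leave alone.
- screwdriver: Bystander: screwdriver, 190 mm long, lying in front of the case. Leave alone.
- tweezers: Bystander: steel tweezers, 120 mm long, lying in front of the case. Leave alone.
- dewar_flask: Bystander: steel flask 104 mm wide, 222 mm high, far to the right; origin under its centre. Leave alone.
- usb_microscope: Bystander: small black microscope on a stand, 204 mm high, foot 130 x 110 mm, far to the left; origin under its foot. Leave alone.
- foil_tape: Bystander: roll of metal tape, 96 mm wide, 48 mm high, far to the right. Leave alone.
- transfer_rod: Bystander: steel rod with black grip and brass end, 230 mm long, lying at the left. Leave alone.

How it is judged:
By the outcome, as a careful person would: the job done as asked, in the order asked, and still so for the second after the job is handed in, with the robot touching nothing.
It also fails if it takes over 72 s, if anything falls off the work surface, if the arm or the gripper's body presses on something with over 40 N, if the wrist force passes 120 N, or if a joint passes its speed limit or range.

### The arm

A 6-joint arm with a two-finger parallel gripper is mounted at the origin on the work surface. World frame = base frame: x ahead of the robot, y to its left, z up, the work surface at z = 0. Lengths are in m, angles in rad, forces in N, time in s.
With the tool pointing down it reaches from about 0.4 to 0.825 m from the base axis. Payload 7 kg.
Tool frame: the origin (TCP) lies on the centre line of the jaws, within the pads' length; the fingertips stand 22 mm ahead of it and the grasp point (between the pads) lies 3 mm ahead of it (arm.tcp_to_tips is the distance from the TCP to the fingertips, in m); z points along the fingers, y is the line along which they close (so a half turn about z gives the same grasp; the last joint's range is limited). The gripper opens to 88 mm and grips with 3 to 60 N. Pads are 19 mm wide; open, the fingers measure 130 mm over their backs; the gripper's body (78 mm by 193 mm) begins 47 mm behind the grasp point.
Start: joints at [-0.958, 0.359, 0.012, 0, -1.224, -0.288], TCP at [0.215, -0.64, 0.249] pointing down, gripper open.
Joint ranges: [-3.07, 3.07], [-1.43, 2.12], [-1.02, 1.25], [-3.03, 1.67], [-3.05, -0], [-3.03, 3.03]. Speed limits (rad/s): [2.39, 2.39, 3.01, 3.14, 3.14, 3.14].

### API

Orientations are given as [roll, pitch, yaw] about the fixed x, y, z axes, in that order (R = Rz(yaw) Ry(pitch) Rx(roll)).
In Python, from station import arm gives the robot as it stands.
- The arm moves only by the tool jog_arm, never from a script. Its argument "targets" is a list of rows, each an object of numbers: "dx", "dy", "dz": the shift along the tool's x, y, z in mm; "rx", "ry", "rz": the turn, a rotation vector about the tool's x, y, z in rad; "gripper": the closure, from 0 (fully open) to 1 (shut). In form: [{"dx": .., "dy": .., "dz": .., "rx": .., "ry": .., "rz": .., "gripper": ..}, ...]. A call has exactly 8 rows; each row is the pose to reach, as a shift and turn from the pose commanded when the call began, along the tool's axes at that moment; what a row does not reach only later rows make up. A row lasts 1/12 s, in which the tool goes at most 41.7 mm and 7.16 degrees, less where a joint would pass 70% of its speed; a pose out of reach is approached as far as the arm can. A call with a gripper value outside its range is refused whole. The fingers move at their own pace and stop on an object; "force" is the grip in N (left out, the last holds). Time passes only in rows, so rows that repeat a pose let the fingers close, or fill a call up. It gives the time, the measured TCP pose, the force, the opening and the grip force at its end, in the units of the state.
- arm.get_state(): the state, without advancing time (a new reading comes with each control period).
- arm.grab_frame(name): name is "scene" or "side" or "wrist"; returns a dict with "frame" (384x512x3 uint8, red, green, blue), "z_map" (384x512 float32, m along the optical axis (not along the pixel's ray), 0 where there is no reading), "fx", "fy", "cx", "cy" (pixels), "distortion" ([k1, k2, p1, p2, k3] as OpenCV has them; the pictures are not rectified), "view" (4x4, takes a point from world to camera coordinates). Camera axes: x right, y down, z forward; pixel columns grow to the right and rows downward; lengths in m; the calibration is good to about 2 mm. A picture is of the moment at which its call begins.
- arm.job_done(): hands the job in; it is judged then, once.
The state is a dict: "t": time; "q": joint angles; "qd": joint speeds; "joint_efforts": joint torques, N m; "eef_pos": TCP position; "ee_rot": TCP orientation; "force": force on the tool from outside, world axes, zero at the start; "moment": the same for the moment, N m; "width": finger opening in m; "gripper_force": force on a finger pad.
Only numpy, scipy, OpenCV 4.12 (cv2) and the standard library are available. Lean on these libraries where they do the work, as an engineer would, in place of code of your own. Each camera call takes 0.05 s, during which the arm holds its last target. There are 200 camera calls.

## Working session

There is one attempt and no reset: what is moved stays moved. The work goes in short steps, Python scripts to look and compute and a tool call to move; the robot and the scene stay as the last step left them, time stands still between calls to the robot, and variables do not carry over. Pictures are saved under pics/ and viewed, at most 10 in all, crops included, and the job is handed in when it is done.

Besides the shell and the picture viewer there is one more tool, called after "Request:" by a JSON object that holds its "method" and its "body". jog_arm: Moves the arm, as the interface text tells. Its arguments: {"type":"object","properties":{"targets":{"type":"array","items":{"type":"object","properties":{"dx":{"type":"number"},"dy":{"type":"number"},"dz":{"type":"number"},"rx":{"type":"number"},"ry":{"type":"number"},"rz":{"type":"number"},"gripper":{"type":"number"}}}},"force":{"type":"number"}},"required":["targets"]}

```bash
mkdir -p pics; ls; cat > h.py <<'E'
import numpy as np, cv2
from scipy.spatial.transform import Rotation as R
from station import arm
def K(f): return np.array([[f['fx'],0,f['cx']],[0,f['fy'],f['cy']],[0,0,1.]])
def cloud(f):
    h,w=f['z_map'].shape
    u,v=np.meshgrid(np.arange(w),np.arange(h))
    p=cv2.undistortPoints(np.stack([u,v],-1).reshape(-1,1,2).astype(float),K(f),np.array(f['distortion'])).reshape(h,w,2)
    z=f['z_map'].astype(float)
    c=np.dstack([p*z[...,None],z,np.ones_like(z)])
    W=c@np.linalg.inv(f['view']).T
    W=W[...,:3]; W[z==0]=np.nan
    return W
def plane(f,uv,h):
    p=cv2.undistortPoints(np.array(uv,float).reshape(-1,1,2),K(f),np.array(f['distortion'])).reshape(-1,2)
    V=np.linalg.inv(f['view']); d=np.c_[p,np.ones(len(p))]@V[:3,:3].T; o=V[:3,3]
    return o+d*((h-o[2])/d[:,2])[:,None]
def save(f,n): cv2.imwrite('pics/'+n,f['frame'][...,::-1])
E
python3 - <<'E'
from h import *
import pickle
a=arm.grab_frame('scene');b=arm.grab_frame('side')
pickle.dump((a,b),open('f.pkl','wb'))
cv2.imwrite('pics/a.png',np.vstack([a['frame'],b['frame']])[...,::-1][:, :] if 0 else cv2.resize(np.hstack([a['frame'],b['frame']]),(800,300))[...,::-1])
save(a,'s0.png')
print(arm.get_state()); 
for f in (a,b):print(np.linalg.inv(f['view'])[:3].round(2))
E
```

```text
pics
{'t': 0.1, 'q': array([-9.57904094e-01,  3.59303350e-01,  1.11576323e-02, -3.08938301e-04,
       -1.22407202e+00, -2.88115895e-01]), 'qd': array([ 0.0006719 , -0.00078275,  0.00226019,  0.00011335, -0.00020506,
       -0.00043429]), 'joint_efforts': array([-1.95888832e-03, -5.84162879e+01,  2.93755549e+01,  7.01564580e+00,
        1.01969161e-02, -5.10868335e-05]), 'eef_pos': array([ 0.21525518, -0.63934254,  0.24772708]), 'ee_rot': array([ 3.14014730e+00, -1.25459313e-04, -2.81692141e+00]), 'force': array([-0.49349051, -0.97154854, -0.68695374]), 'moment': array([0.05092247, 0.00942811, 0.01109383]), 'gripper_force': 0.0, 'width': 0.08753397038916075}
[[-0.78  0.47 -0.42  1.01]
 [ 0.63  0.6  -0.5   0.6 ]
 [ 0.02 -0.65 -0.76  1.07]]
[[-0.91 -0.3   0.28  0.02]
 [-0.41  0.7  -0.59  0.92]
 [-0.02 -0.65 -0.76  1.31]]
```

View pics/a.png

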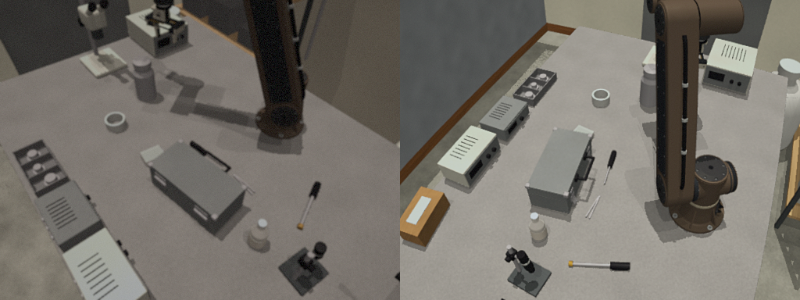

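The pictures show the grey case mid-bench: scene about (197,185), side about (560,165) in the composite. Its handle faces the robot, with the bottle, box and tools around it. Next I fit the lid top from depth.

```bash
python3 - <<'E'
from h import *
import pickle
for f in pickle.load(open('f.pkl','rb')):
    W=cloud(f)
    m=(abs(W[...,2]-.138)<.006)&(W[...,0]>.3)&(W[...,0]<.9)&(abs(W[...,1])<.4)
    n,l,s,c=cv2.connectedComponentsWithStats(m.astype(np.uint8))
    i=1+s[1:,4].argmax(); P=W[l==i]
    r=cv2.minAreaRect((P[:,:2]*1000).astype(np.float32))
    print(s[i],r,P[:,2].mean(), 'box',cv2.boxPoints(r).round(0).tolist())
    # objects nearby at other heights
    b=cv2.boxPoints(r)/1000; c0=b.mean(0)
    e=b[1]-b[0]; e2=b[2]-b[1]; ly=e if np.linalg.norm(e)>np.linalg.norm(e2) else e2
    ly=ly/np.linalg.norm(ly); ly*=np.sign(ly[1]); lx=np.array([ly[1],-ly[0]])
    q=np.dstack([(W[...,:2]-c0)@lx,(W[...,:2]-c0)@ly])
    print('yaw',np.arctan2(lx[1],lx[0]),c0,'hinge',c0+.085*lx)
    h=(abs(W[...,2]-.117)<.006)&(q[...,0]<-.1)&(q[...,0]>-.16)&(abs(q[...,1])<.1)
    print('handle',h.sum(),np.nanmean(q[h],0),np.nanmin(q[h],0),np.nanmax(q[h],0),np.nanmean(W[h],0))
E
```

```text
[ 189  178  128  105 5745] ((587.905029296875, 77.99442291259766), (181.3609619140625, 344.3555908203125), 8.154109001159668) 0.1374343665941624 box [[474.0, 236.0], [523.0, -105.0], [702.0, -80.0], [653.0, 261.0]]
yaw 0.14231601 [0.58790505 0.07799442] hinge [0.6720457  0.09005049]
handle 185 [-0.12123487  0.00191923] [-0.13305311 -0.0639365 ] [-0.10023251  0.06717542] [0.46762362 0.06269877 0.1178219 ]
[ 160  163   86   89 4112] ((588.2298583984375, 80.05340576171875), (181.180908203125, 346.1546630859375), 8.306451797485352) 0.13836908264107456 box [[474.0, 238.0], [524.0, -104.0], [703.0, -78.0], [653.0, 264.0]]
yaw 0.14497487 [0.58822984 0.08005341] hinge [0.6723381  0.09233315]
handle 150 [-0.12197529  0.00290611] [-0.13267611 -0.06716544] [-0.10012205  0.0648135 ] [0.46711429 0.06530757 0.11818619]
```

Request:
{"method": "jog_arm", "body": {"targets": [{"dz": -40},{"dz": -80},{"dx": -24,"dy": 31,"dz": -100,"rz": -0.11},{"dx": -48,"dy": 62,"dz": -100,"rz": -0.22},{"dx": -73,"dy": 93,"dz": -100,"rz": -0.33},{"dx": -97,"dy": 124,"dz": -100,"rz": -0.44},{"dx": -121,"dy": 155,"dz": -100,"rz": -0.55},{"dx": -146,"dy": 187,"dz": -100,"rz": -0.66}]}}

```text
invalid input at $.targets[0]: expected keys dx, dy, dz, rx, ry, rz, gripper
```

```bash
cat >> h.py <<'E'
C0=np.array([.588,.079]); YAW=.1437
LX=np.array([np.cos(YAW),np.sin(YAW)]); LY=np.array([-LX[1],LX[0]]); H=np.r_[C0+.085*LX,.09]
def to(p,yaw,pitch=0):
    "delta in tool axes (mm) and rotvec to world TCP p, tool down with yaw (tool-y tilt ignored)"
    s=arm.get_state(); T=R.from_euler('xyz',s['ee_rot'])
    d=T.inv().apply(np.array(p)-s['eef_pos'])*1000
    r=(T.inv()*R.from_euler('xyz',[np.pi,0,yaw])).as_rotvec()
    print('t',s['t'],'pos',s['eef_pos'].round(4),'rpy',s['ee_rot'].round(3),'F',s['force'].round(1),'w',round(s['width'],4),'gf',s['gripper_force'])
    print('d',d.round(1),'rot',r.round(3)); return d,r
def handle(th,off=3):
    a=th+np.arctan2(24,212); r=np.hypot(.212,.024)
    return np.r_[H[:2]-r*np.cos(a)*LX, H[2]+r*np.sin(a)+off/1000]
E
python3 -c "
from h import *
h=handle(0);print(h,arm.get_state()['q']);h[2]=.3;to(h,YAW-np.pi/2)"
```

```text
[0.462309   0.06081284 0.117     ] [-9.57904094e-01  3.59303350e-01  1.11576323e-02 -3.08938301e-04
 -1.22407202e+00 -2.88115895e-01]
t 0.1 pos [ 0.2153 -0.6393  0.2477] rpy [ 3.14  -0.    -2.817] F [-0.5 -1.  -0.7] w 0.0875 gf 0.0
d [-457.5  584.8  -51.5] rot [ 1.00e-03  1.00e-03 -1.39e+00]
```

Request:
{"method": "jog_arm", "body": {"targets": [{"dx": 0,"dy": 0,"dz": -40,"rx": 0,"ry": 0,"rz": 0,"gripper": 0.66},{"dx": 0,"dy": 0,"dz": -80,"rx": 0,"ry": 0,"rz": 0,"gripper": 0.66},{"dx": -24,"dy": 31,"dz": -100,"rx": 0,"ry": 0,"rz": -0.11,"gripper": 0.66},{"dx": -48,"dy": 62,"dz": -100,"rx": 0,"ry": 0,"rz": -0.22,"gripper": 0.66},{"dx": -73,"dy": 93,"dz": -100,"rx": 0,"ry": 0,"rz": -0.33,"gripper": 0.66},{"dx": -97,"dy": 124,"dz": -100,"rx": 0,"ry": 0,"rz": -0.44,"gripper": 0.66},{"dx": -121,"dy": 155,"dz": -100,"rx": 0,"ry": 0,"rz": -0.55,"gripper": 0.66},{"dx": -146,"dy": 187,"dz": -100,"rx": 0,"ry": 0,"rz": -0.66,"gripper": 0.66}]}}

```text
t: 0.77
eef_pos: [0.294, -0.4141, 0.3482]
ee_rot: [3.141, 0.0, -2.152]
force: [1.4, 0.1, 0.3]
width: 0.04
gripper_force: 0.0
```

```bash
python3 -c "
from h import *
h=handle(0);print(h,arm.get_state()['q']);h[2]=.3;to(h,YAW-np.pi/2)"
```

```text
[0.462309   0.06081284 0.117     ] [-5.66320161e-01  2.80762612e-02 -1.80375192e-01 -1.71302855e-04
 -1.36281483e+00 -1.47030824e-02]
t 0.7667 pos [ 0.294  -0.4141  0.3482] rpy [ 3.141  0.    -2.152] F [1.4 0.1 0.3] w 0.04 gf 0.0
d [-489.4  120.    48.3] rot [ 0.     0.    -0.725]
```

Request:
{"method": "jog_arm", "body": {"targets": [{"dx": -37,"dy": 9,"dz": 0,"rx": 0,"ry": 0,"rz": -0.1,"gripper": 0.66},{"dx": -74,"dy": 18,"dz": 0,"rx": 0,"ry": 0,"rz": -0.2,"gripper": 0.66},{"dx": -111,"dy": 27,"dz": 0,"rx": 0,"ry": 0,"rz": -0.3,"gripper": 0.66},{"dx": -148,"dy": 36,"dz": 0,"rx": 0,"ry": 0,"rz": -0.4,"gripper": 0.66},{"dx": -185,"dy": 45,"dz": 0,"rx": 0,"ry": 0,"rz": -0.5,"gripper": 0.66},{"dx": -222,"dy": 54,"dz": 0,"rx": 0,"ry": 0,"rz": -0.6,"gripper": 0.66},{"dx": -259,"dy": 63,"dz": 0,"rx": 0,"ry": 0,"rz": -0.7,"gripper": 0.66},{"dx": -296,"dy": 72,"dz": 0,"rx": 0,"ry": 0,"rz": -0.725,"gripper": 0.66}]}}

```text
t: 1.43
eef_pos: [0.3976, -0.1276, 0.3487]
ee_rot: [-3.141, 0.0, -1.426]
force: [1.6, -0.5, 0.1]
width: 0.0299
gripper_force: 0.0
```

```bash
python3 -c "
from h import *
h=handle(0);h[2]=.25;to(h,YAW-np.pi/2)"
```

```text
t 1.4333 pos [ 0.3976 -0.1276  0.3487] rpy [-3.141  0.    -1.426] F [ 1.6 -0.5  0.1] w 0.0299 gf 0.0
d [-177.1  -91.2   98.8] rot [-0.001  0.     0.001]
```

Request:
{"method": "jog_arm", "body": {"targets": [{"dx": -30,"dy": -15,"dz": 15,"rx": 0,"ry": 0,"rz": 0,"gripper": 0.66},{"dx": -60,"dy": -30,"dz": 30,"rx": 0,"ry": 0,"rz": 0,"gripper": 0.66},{"dx": -90,"dy": -46,"dz": 45,"rx": 0,"ry": 0,"rz": 0,"gripper": 0.66},{"dx": -120,"dy": -61,"dz": 60,"rx": 0,"ry": 0,"rz": 0,"gripper": 0.66},{"dx": -150,"dy": -76,"dz": 80,"rx": 0,"ry": 0,"rz": 0,"gripper": 0.66},{"dx": -177,"dy": -91,"dz": 95,"rx": 0,"ry": 0,"rz": 0,"gripper": 0.66},{"dx": -177,"dy": -91,"dz": 99,"rx": 0,"ry": 0,"rz": 0,"gripper": 0.66},{"dx": -177,"dy": -91,"dz": 99,"rx": 0,"ry": 0,"rz": 0,"gripper": 0.66}]}}

```text
t: 2.1
eef_pos: [0.4627, 0.0594, 0.2476]
ee_rot: [3.138, -0.001, -1.429]
force: [0.1, 0.1, 0.0]
width: 0.03
gripper_force: 0.0
```

```bash
python3 -c "
from h import *
f=arm.grab_frame('wrist');save(f,'w1.png')
W=cloud(f);q=W[...,:2]-H[:2];q=np.dstack([q@LX,q@LY])
h=(abs(W[...,2]-.116)<.006)&(q[...,0]<-.19)&(abs(q[...,1])<.1)
print(h.sum(),np.nanmedian(q[h],0),np.nanpercentile(q[h],[2,98],axis=0),np.nanmax(W[h],0))
m=(abs(W[...,2]-.138)<.006)&(q[...,0]>-.25);print(m.sum(),np.nanpercentile(q[m],[1,99],axis=0) if m.any() else 0)
to(handle(0),YAW-np.pi/2)"
```

```text
2326 [-0.21136292 -0.01603838] [[-0.21829801 -0.06520343]
 [-0.19209385  0.05425376]] [0.4931262 0.1184904 0.1215641]
45807 [[-0.17001549 -0.13666546]
 [-0.00965245  0.09963737]]
t 2.15 pos [0.4629 0.0586 0.2487] rpy [ 3.139e+00 -1.000e-03 -1.430e+00] F [0.1 0.7 0.5] w 0.03 gf 0.0
d [ -2.4  -0.  131.7] rot [ 0.002 -0.001 -0.003]
```

View pics/w1.png

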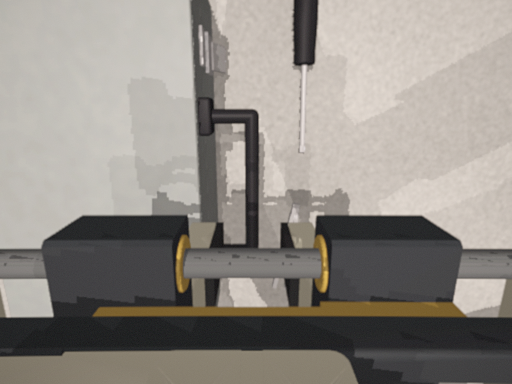

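The wrist picture shows the handle bar at column ~252, centred between the fingers (206–293), with the lid front at column ~200. I descend straight down.

Request:
{"method": "jog_arm", "body": {"targets": [{"dx": -2,"dy": 0,"dz": 25,"rx": 0,"ry": 0,"rz": 0,"gripper": 0.66},{"dx": -2,"dy": 0,"dz": 50,"rx": 0,"ry": 0,"rz": 0,"gripper": 0.66},{"dx": -2,"dy": 0,"dz": 75,"rx": 0,"ry": 0,"rz": 0,"gripper": 0.66},{"dx": -2,"dy": 0,"dz": 100,"rx": 0,"ry": 0,"rz": 0,"gripper": 0.66},{"dx": -2,"dy": 0,"dz": 120,"rx": 0,"ry": 0,"rz": 0,"gripper": 0.66},{"dx": -2,"dy": 0,"dz": 131,"rx": 0,"ry": 0,"rz": 0,"gripper": 0.66},{"dx": -2,"dy": 0,"dz": 131,"rx": 0,"ry": 0,"rz": 0,"gripper": 0.66},{"dx": -2,"dy": 0,"dz": 131,"rx": 0,"ry": 0,"rz": 0,"gripper": 0.66}]}}

```text
t: 2.82
eef_pos: [0.4632, 0.0597, 0.1192]
ee_rot: [-3.142, -0.0, -1.433]
force: [0.0, -0.6, 0.0]
width: 0.0298
gripper_force: 0.0
```

Request:
{"method": "jog_arm", "body": {"force": 12, "targets": [{"dx": 0,"dy": 0,"dz": 0,"rx": 0,"ry": 0,"rz": 0,"gripper": 0.92},{"dx": 0,"dy": 0,"dz": 0,"rx": 0,"ry": 0,"rz": 0,"gripper": 0.92},{"dx": 0,"dy": 0,"dz": 0,"rx": 0,"ry": 0,"rz": 0,"gripper": 0.92},{"dx": 0,"dy": 0,"dz": 0,"rx": 0,"ry": 0,"rz": 0,"gripper": 0.92},{"dx": 0,"dy": 0,"dz": 0,"rx": 0,"ry": 0,"rz": 0,"gripper": 0.92},{"dx": 0,"dy": 0,"dz": 0,"rx": 0,"ry": 0,"rz": 0,"gripper": 0.92},{"dx": 0,"dy": 0,"dz": 0,"rx": 0,"ry": 0,"rz": 0,"gripper": 0.92},{"dx": 0,"dy": 0,"dz": 0,"rx": 0,"ry": 0,"rz": 0,"gripper": 0.92}]}}

```text
t: 3.48
eef_pos: [0.4622, 0.0601, 0.1193]
ee_rot: [3.141, -0.0, -1.432]
force: [-5.5, 1.1, 7.6]
width: 0.0112
gripper_force: 12.0
```

```bash
python3 -c "
from h import *
to(handle(0),YAW-np.pi/2)
for t in np.arange(0,1.71,.1):
  d=handle(t)-handle(0);print(round(t,2),(-1000*d[:2]@LX).round(1),(-1000*d[2]).round(1))"
```

```text
t 3.4833 pos [0.4622 0.0601 0.1193] rpy [ 3.141 -0.    -1.432] F [-5.5  1.1  7.6] w 0.0112 gf 11.999670714139938
d [-0.7 -0.2  2.3] rot [ 0.001 -0.    -0.005]
0.0 0.0 -0.0
0.1 -3.5 -21.0
0.2 -9.0 -41.6
0.3 -16.6 -61.6
0.4 -26.1 -80.7
0.5 -37.5 -98.7
0.6 -50.6 -115.5
0.7 -65.3 -130.9
0.8 -81.5 -144.8
0.9 -99.0 -157.0
1.0 -117.7 -167.4
1.1 -137.2 -175.8
1.2 -157.5 -182.3
1.3 -178.4 -186.7
1.4 -199.6 -189.0
1.5 -220.9 -189.2
1.6 -242.2 -187.2
1.7 -263.1 -183.1
```

Request:
{"method": "jog_arm", "body": {"targets": [{"dx": 0,"dy": -1.5,"dz": -10,"rx": 0,"ry": 0,"rz": 0,"gripper": 0.92},{"dx": 0,"dy": -3.5,"dz": -21,"rx": 0,"ry": 0,"rz": 0,"gripper": 0.92},{"dx": 0,"dy": -6,"dz": -31,"rx": 0,"ry": 0,"rz": 0,"gripper": 0.92},{"dx": 0,"dy": -9,"dz": -42,"rx": 0,"ry": 0,"rz": 0,"gripper": 0.92},{"dx": 0,"dy": -12.5,"dz": -52,"rx": 0,"ry": 0,"rz": 0,"gripper": 0.92},{"dx": 0,"dy": -16.5,"dz": -62,"rx": 0,"ry": 0,"rz": 0,"gripper": 0.92},{"dx": 0,"dy": -21,"dz": -71,"rx": 0,"ry": 0,"rz": 0,"gripper": 0.92},{"dx": 0,"dy": -26,"dz": -81,"rx": 0,"ry": 0,"rz": 0,"gripper": 0.92}]}}

```text
t: 4.15
eef_pos: [0.4866, 0.0636, 0.1994]
ee_rot: [3.137, 0.0, -1.432]
force: [-6.3, 1.6, 0.1]
width: 0.0118
gripper_force: 12.0
```

```bash
python3 -c "
from h import *
to(handle(0.4),YAW-np.pi/2);print(arm.get_state()['moment'])
for t in np.arange(0.4,1.71,.1):
  d=handle(t)-handle(0.4);print(round(t,2),(-1000*d[:2]@LX).round(1),(-1000*d[2]).round(1))"
```

```text
t 4.15 pos [0.4866 0.0636 0.1994] rpy [ 3.137  0.    -1.432] F [-6.3  1.6  0.1] w 0.0118 gf 11.99488565325737
d [-0.7 -1.7  1.7] rot [ 0.004  0.    -0.005]
[0.58875084 2.49851964 0.01225944]
0.4 0.0 -0.0
0.5 -11.4 -18.0
0.6 -24.5 -34.9
0.7 -39.2 -50.3
0.8 -55.4 -64.1
0.9 -72.9 -76.3
1.0 -91.6 -86.7
1.1 -111.1 -95.2
1.2 -131.5 -101.6
1.3 -152.3 -106.0
1.4 -173.5 -108.3
1.5 -194.9 -108.5
1.6 -216.1 -106.5
1.7 -237.0 -102.5
```

Request:
{"method": "jog_arm", "body": {"targets": [{"dx": 0,"dy": -11,"dz": -18,"rx": 0,"ry": 0,"rz": 0,"gripper": 0.92},{"dx": 0,"dy": -25,"dz": -35,"rx": 0,"ry": 0,"rz": 0,"gripper": 0.92},{"dx": 0,"dy": -39,"dz": -50,"rx": 0,"ry": 0,"rz": 0,"gripper": 0.92},{"dx": 0,"dy": -55,"dz": -64,"rx": 0,"ry": 0,"rz": 0,"gripper": 0.92},{"dx": 0,"dy": -73,"dz": -76,"rx": 0,"ry": 0,"rz": 0,"gripper": 0.92},{"dx": 0,"dy": -92,"dz": -87,"rx": 0,"ry": 0,"rz": 0,"gripper": 0.92},{"dx": 0,"dy": -111,"dz": -95,"rx": 0,"ry": 0,"rz": 0,"gripper": 0.92},{"dx": 0,"dy": -131,"dz": -102,"rx": 0,"ry": 0,"rz": 0,"gripper": 0.92}]}}

```text
t: 4.82
eef_pos: [0.6193, 0.0823, 0.3038]
ee_rot: [-3.14, 0.0, -1.431]
force: [-1.0, 1.5, 1.5]
width: 0.0117
gripper_force: 12.0
```

Request:
{"method": "jog_arm", "body": {"targets": [{"dx": 0,"dy": -20,"dz": -4,"rx": 0,"ry": 0,"rz": 0,"gripper": 0.92},{"dx": 0,"dy": -41,"dz": -7,"rx": 0,"ry": 0,"rz": 0,"gripper": 0.92},{"dx": 0,"dy": -62,"dz": -7,"rx": 0,"ry": 0,"rz": 0,"gripper": 0.92},{"dx": 0,"dy": -84,"dz": -5,"rx": 0,"ry": 0,"rz": 0,"gripper": 0.92},{"dx": 0,"dy": -84,"dz": -5,"rx": 0,"ry": 0,"rz": 0,"gripper": 0.92},{"dx": 0,"dy": -84,"dz": -5,"rx": 0,"ry": 0,"rz": 0,"gripper": 0.92},{"dx": 0,"dy": -84,"dz": -5,"rx": 0,"ry": 0,"rz": 0,"gripper": 0.92},{"dx": 0,"dy": -84,"dz": -5,"rx": 0,"ry": 0,"rz": 0,"gripper": 0.92}]}}

```text
t: 5.48
eef_pos: [0.7017, 0.0938, 0.3073]
ee_rot: [-3.14, 0.0, -1.432]
force: [2.6, 0.5, 1.8]
width: 0.0115
gripper_force: 12.0
```

```bash
python3 -c "
from h import *
to(handle(1.6),YAW-np.pi/2)
a=arm.grab_frame('scene');b=arm.grab_frame('side')
cv2.imwrite('pics/b.png',np.hstack([a['frame'][100:340,100:400],b['frame'][100:340,100:400]])[...,::-1])"
```

```text
t 5.4833 pos [0.7017 0.0938 0.3073] rpy [-3.14   0.    -1.432] F [2.6 0.5 1.8] w 0.0115 gf 12.003769129514694
d [-1.6 -0.6  3.1] rot [-0.001  0.    -0.005]
```

View pics/b.png

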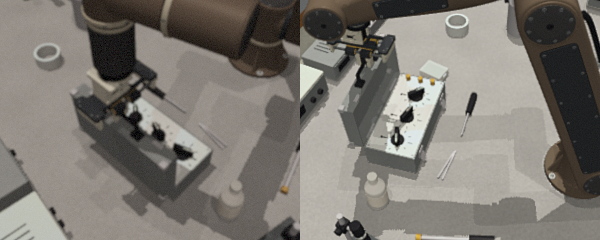

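The lid stands upright past 1.5 rad with the bar still held, and the three dials are exposed. I release and rise.

Request:
{"method": "jog_arm", "body": {"targets": [{"dx": 0,"dy": 0,"dz": 0,"rx": 0,"ry": 0,"rz": 0,"gripper": 0.6},{"dx": 0,"dy": 0,"dz": 0,"rx": 0,"ry": 0,"rz": 0,"gripper": 0.6},{"dx": 0,"dy": 0,"dz": -10,"rx": 0,"ry": 0,"rz": 0,"gripper": 0.6},{"dx": 0,"dy": 0,"dz": -25,"rx": 0,"ry": 0,"rz": 0,"gripper": 0.6},{"dx": 0,"dy": 10,"dz": -50,"rx": 0,"ry": 0,"rz": 0,"gripper": 0.6},{"dx": 0,"dy": 40,"dz": -60,"rx": 0,"ry": 0,"rz": 0,"gripper": 0.6},{"dx": 0,"dy": 75,"dz": -60,"rx": 0,"ry": 0,"rz": 0,"gripper": 0.6},{"dx": 0,"dy": 110,"dz": -60,"rx": 0,"ry": 0,"rz": 0,"gripper": 0.6}]}}

```text
t: 6.25
eef_pos: [0.5916, 0.0783, 0.367]
ee_rot: [3.141, 0.0, -1.432]
force: [-1.1, 0.1, 0.5]
width: 0.0353
gripper_force: 0.0
```

Request:
{"method": "jog_arm", "body": {"targets": [{"dx": 0,"dy": 35,"dz": 0,"rx": 0,"ry": 0,"rz": 0,"gripper": 0.6},{"dx": 0,"dy": 70,"dz": 0,"rx": 0,"ry": 0,"rz": 0,"gripper": 0.6},{"dx": 0,"dy": 75,"dz": 0,"rx": 0,"ry": 0,"rz": 0,"gripper": 0.6},{"dx": 0,"dy": 75,"dz": 0,"rx": 0,"ry": 0,"rz": 0,"gripper": 0.6},{"dx": 0,"dy": 75,"dz": 0,"rx": 0,"ry": 0,"rz": 0,"gripper": 0.6},{"dx": 0,"dy": 75,"dz": 0,"rx": 0,"ry": 0,"rz": 0,"gripper": 0.6},{"dx": 0,"dy": 75,"dz": 0,"rx": 0,"ry": 0,"rz": 0,"gripper": 0.6},{"dx": 0,"dy": 75,"dz": 0,"rx": 0,"ry": 0,"rz": 0,"gripper": 0.6}]}}

```text
t: 6.92
eef_pos: [0.5192, 0.0683, 0.3659]
ee_rot: [3.14, -0.0, -1.432]
force: [-0.2, -0.2, 0.2]
width: 0.0348
gripper_force: 0.0
```

```bash
python3 -c "
from h import *
import pickle
to(handle(0),YAW-np.pi/2)
a=arm.grab_frame('scene');b=arm.grab_frame('side');w=arm.grab_frame('wrist');pickle.dump((a,b,w),open('g.pkl','wb'))
cv2.imwrite('pics/c.png',np.vstack([np.hstack([a['frame'][130:330,150:400],b['frame'][130:330,100:350]]),cv2.resize(w['frame'],(500,375))])[...,::-1])"
```

```text
t 6.9167 pos [0.5192 0.0683 0.3659] rpy [ 3.14  -0.    -1.432] F [-0.2 -0.2  0.2] w 0.0348 gf 0.0
d [ -0.5  57.  248.9] rot [ 0.001 -0.    -0.005]
```

View pics/c.png

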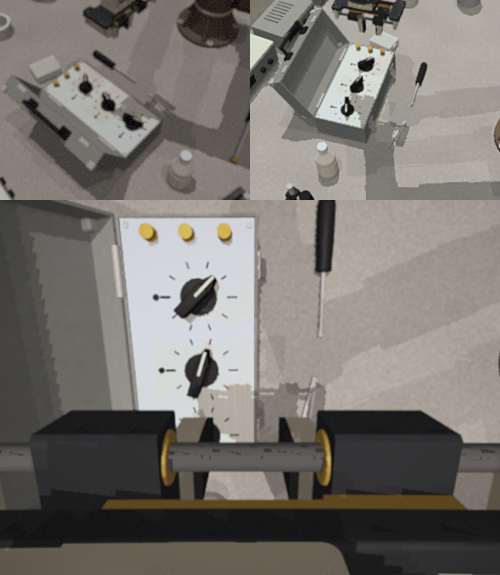

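Lid fully open. In the wrist view the right dial is near (198,297) with its nose up-right, and the middle dial is near (202,372) with its nose up. The left dial is hidden there but visible in the scene and side views. I measure the dials from the knob-top points.

```bash
cat >> h.py <<'E'
def grip(y): return H[:2]-.095*LX+y*LY
D={'tens':.115,'units':.02,'tenths':-.075}
def dials(f):
    W=cloud(f); g=f['frame'].astype(int); 
    for n,y in D.items():
        c=grip(y); d=W[...,:2]-c; r=np.hypot(d[...,0],d[...,1])
        top=(abs(W[...,2]-.124)<.007)&(r<.042)
        if top.sum()<40: print(n,'hidden',top.sum()); continue
        box=cv2.minAreaRect((W[top][:,:2]*1000).astype(np.float32))
        dd=d[top]; m=dd.mean(0)
        white=top&(g.min(-1)>110)
        e=np.linalg.svd(dd-m,full_matrices=False)[2][0]
        wv=d[white].mean(0) if white.any() else m*0
        e=e*np.sign(e@(wv-m) or 1)
        a=(YAW-np.arctan2(e[1],e[0]))%(2*np.pi)
        print(n,top.sum(),white.sum(),'boxc',(np.array(box[0])/1000-c).round(4),np.round(box[1],0),'ctr off',m.round(4),'white',wv.round(3),'value',(a/.6283).round(2))
E
python3 -c "
from h import *
import pickle
for f in pickle.load(open('g.pkl','rb')): print('--');dials(f)"
```

```text
--
tens 113 7 boxc [ 0.0007 -0.0006] [17. 61.] ctr off [ 0.0016 -0.0012] white [-0.013  0.018] value 7.01
units 97 7 boxc [-0.0003 -0.0028] [63. 16.] ctr off [0.0012 0.0011] white [-0.005 -0.026] value 3.03
tenths 81 5 boxc [-0.0004 -0.0016] [66. 15.] ctr off [0.0023 0.0017] white [-0.015 -0.016] value 3.79
--
tens 79 28 boxc [ 0.0019 -0.0003] [17. 66.] ctr off [ 0.0008 -0.0006] white [0.002 0.001] value 7.01
units 78 33 boxc [ 0.001 -0.001] [65. 17.] ctr off [0.0007 0.0019] white [ 0.002 -0.008] value 2.96
tenths 75 30 boxc [ 0.0015 -0.001 ] [60. 20.] ctr off [0.001  0.0009] white [ 0.001 -0.006] value 3.78
--
tens hidden 0
units 582 129 boxc [-0.0007 -0.0017] [62. 16.] ctr off [-0.0008 -0.0011] white [-0.002 -0.012] value 3.01
tenths 713 140 boxc [-0.0013 -0.0009] [61. 16.] ctr off [-0.0008  0.    ] white [-0.007 -0.01 ] value 3.78
```

```bash
python3 -c "
from h import *
to(np.r_[grip(.115+.11),.3],YAW-np.pi/2)"
```

```text
t 7.0667 pos [0.5189 0.0682 0.366 ] rpy [ 3.14  -0.    -1.432] F [0.9 0.8 0.4] w 0.035 gf 0.0
d [-226.1  -58.8   65.8] rot [ 0.001 -0.    -0.005]
```

Request:
{"method": "jog_arm", "body": {"targets": [{"dx": -32,"dy": -8,"dz": 0,"rx": 0,"ry": 0,"rz": 0,"gripper": 0.6},{"dx": -64,"dy": -16,"dz": 0,"rx": 0,"ry": 0,"rz": 0,"gripper": 0.6},{"dx": -96,"dy": -24,"dz": 10,"rx": 0,"ry": 0,"rz": 0,"gripper": 0.6},{"dx": -128,"dy": -33,"dz": 20,"rx": 0,"ry": 0,"rz": 0,"gripper": 0.6},{"dx": -160,"dy": -42,"dz": 35,"rx": 0,"ry": 0,"rz": 0,"gripper": 0.6},{"dx": -195,"dy": -50,"dz": 50,"rx": 0,"ry": 0,"rz": 0,"gripper": 0.6},{"dx": -226,"dy": -59,"dz": 66,"rx": 0,"ry": 0,"rz": 0,"gripper": 0.6},{"dx": -226,"dy": -59,"dz": 66,"rx": 0,"ry": 0,"rz": 0,"gripper": 0.6}]}}

```text
t: 7.73
eef_pos: [0.545, 0.3044, 0.2952]
ee_rot: [3.136, -0.003, -1.429]
force: [0.2, -1.1, -0.8]
width: 0.0357
gripper_force: 0.0
```

```bash
python3 -c "
from h import *
w=arm.grab_frame('wrist');save(w,'w2.png');dials(w)
to(np.r_[grip(.115),.17],YAW-2*.6283)"
```

```text
tens 1187 222 boxc [-0.0011  0.0003] [16. 62.] ctr off [ 0.0001 -0.0014] white [-0.005  0.009] value 7.0
units hidden 0
tenths hidden 0
t 7.7833 pos [0.5451 0.3024 0.2969] rpy [ 3.137e+00 -3.000e-03 -1.429e+00] F [-0.4 -1.1  0.1] w 0.0349 gf 0.0
d [111.9  -1.4 127.2] rot [ 0.005 -0.002 -0.317]
```

View pics/w2.png

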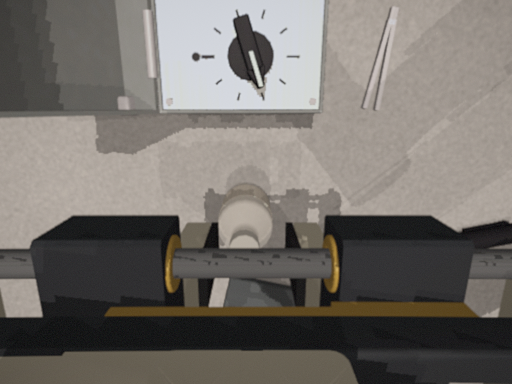

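The left dial at (250,55) has its white-lined nose pointing down-right, so it stands at 7. The bottle is at (245,215). I move over the dial.

Request:
{"method": "jog_arm", "body": {"targets": [{"dx": 28,"dy": 0,"dz": 0,"rx": 0,"ry": 0,"rz": -0.1,"gripper": 0.6},{"dx": 56,"dy": 0,"dz": 20,"rx": 0,"ry": 0,"rz": -0.2,"gripper": 0.6},{"dx": 84,"dy": -1,"dz": 45,"rx": 0,"ry": 0,"rz": -0.3,"gripper": 0.6},{"dx": 112,"dy": -1.5,"dz": 75,"rx": 0,"ry": 0,"rz": -0.317,"gripper": 0.6},{"dx": 112,"dy": -1.5,"dz": 105,"rx": 0.003,"ry": -0.002,"rz": -0.317,"gripper": 0.6},{"dx": 112,"dy": -1.5,"dz": 127,"rx": 0.003,"ry": -0.002,"rz": -0.317,"gripper": 0.6},{"dx": 112,"dy": -1.5,"dz": 127,"rx": 0.003,"ry": -0.002,"rz": -0.317,"gripper": 0.6},{"dx": 112,"dy": -1.5,"dz": 127,"rx": 0.003,"ry": -0.002,"rz": -0.317,"gripper": 0.6}]}}

```text
t: 8.45
eef_pos: [0.5627, 0.1886, 0.1735]
ee_rot: [-3.14, 0.001, -1.115]
force: [-0.0, 1.0, 0.6]
width: 0.0352
gripper_force: 0.0
```

```bash
python3 -c "
from h import *
to(np.r_[grip(.115),.117],YAW-2*.6283);print(arm.get_state()['q'])"
```

```text
t 8.45 pos [0.5627 0.1886 0.1735] rpy [-3.140e+00  1.000e-03 -1.115e+00] F [-0.   1.   0.6] w 0.0352 gf 0.0
d [-2.9 -0.1 56.5] rot [-0.002  0.001 -0.002]
[ 6.52300721e-01  2.84126545e-01 -2.76957701e-01 -4.16769012e-04
 -1.00810125e+00 -1.96581261e-01]
```

Request:
{"method": "jog_arm", "body": {"force": 30, "targets": [{"dx": -1,"dy": 0,"dz": 18,"rx": 0,"ry": 0,"rz": 0,"gripper": 0.6},{"dx": -2,"dy": 0,"dz": 36,"rx": 0,"ry": 0,"rz": 0,"gripper": 0.6},{"dx": -3,"dy": 0,"dz": 50,"rx": 0,"ry": 0,"rz": 0,"gripper": 0.6},{"dx": -3,"dy": 0,"dz": 56,"rx": 0,"ry": 0,"rz": 0,"gripper": 0.6},{"dx": -3,"dy": 0,"dz": 56,"rx": 0,"ry": 0,"rz": 0,"gripper": 0.9},{"dx": -3,"dy": 0,"dz": 56,"rx": 0,"ry": 0,"rz": 0,"gripper": 0.9},{"dx": -3,"dy": 0,"dz": 56,"rx": 0,"ry": 0,"rz": 0,"gripper": 0.9},{"dx": -3,"dy": 0,"dz": 56,"rx": 0,"ry": 0,"rz": 0,"gripper": 0.9}]}}

```text
t: 9.12
eef_pos: [0.5606, 0.1918, 0.1188]
ee_rot: [-3.14, 0.001, -1.115]
force: [-5.3, 0.9, 12.1]
width: 0.0145
gripper_force: 30.0
```

```bash
python3 -c "
from h import *
to(np.r_[grip(.115),.117],YAW-2*.6283);print(arm.get_state()['q'])"
```

```text
t 9.1167 pos [0.5606 0.1918 0.1188] rpy [-3.140e+00  1.000e-03 -1.115e+00] F [-5.3  0.9 12.1] w 0.0145 gf 30.003698766231537
d [ 0.9 -0.7  1.8] rot [-0.002  0.001 -0.002]
[ 0.65865248  0.33816883 -0.34123216 -0.00139511 -0.88947254 -0.20185173]
```

Request:
{"method": "jog_arm", "body": {"targets": [{"dx": 0,"dy": 0,"dz": -1,"rx": 0,"ry": 0,"rz": -0.1,"gripper": 0.9},{"dx": 0,"dy": 0,"dz": -2,"rx": 0,"ry": 0,"rz": -0.22,"gripper": 0.9},{"dx": 0,"dy": 0,"dz": -2,"rx": 0,"ry": 0,"rz": -0.34,"gripper": 0.9},{"dx": 0,"dy": 0,"dz": -2,"rx": 0,"ry": 0,"rz": -0.46,"gripper": 0.9},{"dx": 0,"dy": 0,"dz": -2,"rx": 0,"ry": 0,"rz": -0.58,"gripper": 0.9},{"dx": 0,"dy": 0,"dz": -2,"rx": 0,"ry": 0,"rz": -0.7,"gripper": 0.9},{"dx": 0,"dy": 0,"dz": -2,"rx": 0,"ry": 0,"rz": -0.82,"gripper": 0.9},{"dx": 0,"dy": 0,"dz": -2,"rx": 0,"ry": 0,"rz": -0.94,"gripper": 0.9}]}}

```text
t: 9.78
eef_pos: [0.5593, 0.1902, 0.1189]
ee_rot: [3.141, 0.002, -0.17]
force: [-2.8, -6.3, -3.1]
width: 0.0147
gripper_force: 30.0
```

```bash
python3 -c "
from h import *
to(np.r_[grip(.115),.117],YAW-2*.6283+np.pi);print(arm.get_state()['q'],arm.get_state()['moment'])"
```

```text
t 9.7833 pos [0.5593 0.1902 0.1189] rpy [ 3.141e+00  2.000e-03 -1.700e-01] F [-2.8 -6.3 -3.1] w 0.0147 gf 29.99850422143936
d [ 2.1 -1.6  1.9] rot [-2.000e-03  2.000e-03 -2.199e+00]
[ 0.65773875  0.33750237 -0.34194958 -0.00134289 -0.89351252  0.74396501] [-2.50783339  1.30641057 -0.04868458]
```

Request:
{"method": "jog_arm", "body": {"targets": [{"dx": 0,"dy": 0,"dz": 0,"rx": 0,"ry": 0,"rz": -0.12,"gripper": 0.9},{"dx": 0,"dy": 0,"dz": 0,"rx": 0,"ry": 0,"rz": -0.24,"gripper": 0.9},{"dx": 0,"dy": 0,"dz": 0,"rx": 0,"ry": 0,"rz": -0.36,"gripper": 0.9},{"dx": 0,"dy": 0,"dz": 0,"rx": 0,"ry": 0,"rz": -0.48,"gripper": 0.9},{"dx": 0,"dy": 0,"dz": 0,"rx": 0,"ry": 0,"rz": -0.6,"gripper": 0.9},{"dx": 0,"dy": 0,"dz": 0,"rx": 0,"ry": 0,"rz": -0.72,"gripper": 0.9},{"dx": 0,"dy": 0,"dz": 0,"rx": 0,"ry": 0,"rz": -0.84,"gripper": 0.9},{"dx": 0,"dy": 0,"dz": 0,"rx": 0,"ry": 0,"rz": -0.96,"gripper": 0.9}]}}

```text
t: 10.45
eef_pos: [0.5599, 0.1883, 0.1189]
ee_rot: [3.141, 0.004, 0.79]
force: [2.6, -15.4, -5.4]
width: 0.0147
gripper_force: 30.0
```

Request:
{"method": "jog_arm", "body": {"targets": [{"dx": 0,"dy": 0,"dz": 0,"rx": 0,"ry": 0,"rz": -0.12,"gripper": 0.9},{"dx": 0,"dy": 0,"dz": 0,"rx": 0,"ry": 0,"rz": -0.24,"gripper": 0.9},{"dx": 0,"dy": 0,"dz": 0,"rx": 0,"ry": 0,"rz": -0.36,"gripper": 0.9},{"dx": 0,"dy": 0,"dz": 0,"rx": 0,"ry": 0,"rz": -0.48,"gripper": 0.9},{"dx": 0,"dy": 0,"dz": 0,"rx": 0,"ry": 0,"rz": -0.6,"gripper": 0.9},{"dx": 0,"dy": 0,"dz": 0,"rx": 0,"ry": 0,"rz": -0.72,"gripper": 0.9},{"dx": 0,"dy": 0,"dz": 0,"rx": 0,"ry": 0,"rz": -0.84,"gripper": 0.9},{"dx": 0,"dy": 0,"dz": 0,"rx": 0,"ry": 0,"rz": -0.96,"gripper": 0.9}]}}

```text
t: 11.12
eef_pos: [0.5619, 0.1877, 0.119]
ee_rot: [3.141, 0.004, 1.75]
force: [13.8, -20.5, -12.4]
width: 0.0149
gripper_force: 30.0
```

```bash
python3 -c "
from h import *
to(np.r_[grip(.115),.117],YAW-2*.6283+np.pi);print(arm.get_state()['q'],arm.get_state()['moment'])"
```

```text
t 11.1167 pos [0.5619 0.1877 0.119 ] rpy [3.141 0.004 1.75 ] F [ 13.8 -20.5 -12.4] w 0.0149 gf 29.993982017040253
d [3.6 0.4 2. ] rot [-0.     0.004 -0.279]
[ 0.6541778   0.33875506 -0.34210724  0.00410242 -0.89141165  2.66397826] [-7.43997136 -5.00389371 -0.11810693]
```

Request:
{"method": "jog_arm", "body": {"targets": [{"dx": -1,"dy": 0,"dz": 0.5,"rx": 0,"ry": 0,"rz": -0.1,"gripper": 0.9},{"dx": -1.5,"dy": 0,"dz": 0.5,"rx": 0,"ry": 0,"rz": -0.2,"gripper": 0.9},{"dx": -1.5,"dy": 0,"dz": 0.5,"rx": 0,"ry": 0,"rz": -0.28,"gripper": 0.9},{"dx": -1.5,"dy": 0,"dz": 0.5,"rx": 0,"ry": 0,"rz": -0.28,"gripper": 0.9},{"dx": -1.5,"dy": 0,"dz": 0.5,"rx": 0,"ry": 0,"rz": -0.28,"gripper": 0.6},{"dx": -1.5,"dy": 0,"dz": 0.5,"rx": 0,"ry": 0,"rz": -0.28,"gripper": 0.6},{"dx": -1.5,"dy": 0,"dz": 0.5,"rx": 0,"ry": 0,"rz": -0.28,"gripper": 0.6},{"dx": -1.5,"dy": 0,"dz": 0.5,"rx": 0,"ry": 0,"rz": -0.28,"gripper": 0.6}]}}

```text
t: 11.78
eef_pos: [0.562, 0.1913, 0.1197]
ee_rot: [3.137, -0.002, 2.025]
force: [0.1, -0.0, -0.3]
width: 0.0332
gripper_force: 0.0
```

```bash
python3 -c "
from h import *
to(np.r_[grip(.02),.18],YAW-3*.6283+np.pi)"
```

```text
t 11.7833 pos [0.562  0.1913 0.1197] rpy [ 3.137e+00 -2.000e-03  2.025e+00] F [ 0.1 -0.  -0.3] w 0.0332 gf 0.0
d [-90.1 -29.1 -60.6] rot [ 0.004 -0.003  0.625]
```

Request:
{"method": "jog_arm", "body": {"targets": [{"dx": 0,"dy": 0,"dz": -25,"rx": 0,"ry": 0,"rz": 0,"gripper": 0.6},{"dx": 0,"dy": 0,"dz": -55,"rx": 0,"ry": 0,"rz": 0,"gripper": 0.6},{"dx": -22,"dy": -7,"dz": -60,"rx": 0,"ry": 0,"rz": 0.12,"gripper": 0.6},{"dx": -45,"dy": -15,"dz": -60,"rx": 0,"ry": 0,"rz": 0.24,"gripper": 0.6},{"dx": -68,"dy": -22,"dz": -60,"rx": 0,"ry": 0,"rz": 0.36,"gripper": 0.6},{"dx": -91,"dy": -29,"dz": -60,"rx": 0,"ry": 0,"rz": 0.48,"gripper": 0.6},{"dx": -91,"dy": -29,"dz": -60,"rx": 0.003,"ry": -0.003,"rz": 0.6,"gripper": 0.6},{"dx": -91,"dy": -29,"dz": -60,"rx": 0.003,"ry": -0.003,"rz": 0.625,"gripper": 0.6}]}}

```text
t: 12.45
eef_pos: [0.5757, 0.0955, 0.1793]
ee_rot: [3.141, 0.0, 1.393]
force: [-0.2, 0.7, -0.4]
width: 0.0353
gripper_force: 0.0
```

```bash
python3 -c "
from h import *
to(np.r_[grip(.0187),.119],YAW-3*.6283+np.pi);print(arm.get_state()['q'])"
```

```text
t 12.45 pos [0.5757 0.0955 0.1793] rpy [3.141 0.    1.393] F [-0.2  0.7 -0.4] w 0.0353 gf 0.0
d [ 0.6 -0.4 60.3] rot [ 0.     0.    -0.007]
[ 4.99453197e-01  2.63930468e-01 -2.91027046e-01  4.43846953e-04
 -1.01559118e+00  2.46419089e+00]
```

Request:
{"method": "jog_arm", "body": {"force": 25, "targets": [{"dx": 0.5,"dy": -0.5,"dz": 18,"rx": 0,"ry": 0,"rz": -0.007,"gripper": 0.6},{"dx": 0.5,"dy": -0.5,"dz": 36,"rx": 0,"ry": 0,"rz": -0.007,"gripper": 0.6},{"dx": 0.5,"dy": -0.5,"dz": 53,"rx": 0,"ry": 0,"rz": -0.007,"gripper": 0.6},{"dx": 0.5,"dy": -0.5,"dz": 60,"rx": 0,"ry": 0,"rz": -0.007,"gripper": 0.6},{"dx": 0.5,"dy": -0.5,"dz": 60,"rx": 0,"ry": 0,"rz": -0.007,"gripper": 0.9},{"dx": 0.5,"dy": -0.5,"dz": 60,"rx": 0,"ry": 0,"rz": -0.007,"gripper": 0.9},{"dx": 0.5,"dy": -0.5,"dz": 60,"rx": 0,"ry": 0,"rz": -0.007,"gripper": 0.9},{"dx": 0.5,"dy": -0.5,"dz": 60,"rx": 0,"ry": 0,"rz": -0.007,"gripper": 0.9}]}}

```text
t: 13.12
eef_pos: [0.5756, 0.0973, 0.1194]
ee_rot: [3.141, -0.0, 1.409]
force: [2.8, -0.9, -2.2]
width: 0.0151
gripper_force: 25.0
```

Request:
{"method": "jog_arm", "body": {"targets": [{"dx": 0,"dy": 0,"dz": 0,"rx": 0,"ry": 0,"rz": 0.12,"gripper": 0.9},{"dx": 0,"dy": 0,"dz": 0,"rx": 0,"ry": 0,"rz": 0.24,"gripper": 0.9},{"dx": 0,"dy": 0,"dz": 0,"rx": 0,"ry": 0,"rz": 0.36,"gripper": 0.9},{"dx": 0,"dy": 0,"dz": 0,"rx": 0,"ry": 0,"rz": 0.48,"gripper": 0.9},{"dx": 0,"dy": 0,"dz": 0,"rx": 0,"ry": 0,"rz": 0.6,"gripper": 0.9},{"dx": 0,"dy": 0,"dz": 0,"rx": 0,"ry": 0,"rz": 0.72,"gripper": 0.9},{"dx": 0,"dy": 0,"dz": 0,"rx": 0,"ry": 0,"rz": 0.84,"gripper": 0.9},{"dx": 0,"dy": 0,"dz": 0,"rx": 0,"ry": 0,"rz": 0.96,"gripper": 0.9}]}}

```text
t: 13.78
eef_pos: [0.5766, 0.0964, 0.1194]
ee_rot: [3.14, -0.002, 0.442]
force: [7.3, -5.2, -4.5]
width: 0.0149
gripper_force: 25.0
```

```bash
python3 -c "
from h import *
to(np.r_[grip(.0187),.119],YAW-7*.6283+np.pi)"
```

```text
t 13.7833 pos [0.5766 0.0964 0.1194] rpy [ 3.14e+00 -2.00e-03  4.42e-01] F [ 7.3 -5.2 -4.5] w 0.0149 gf 24.985781013965607
d [-1.2 -0.2  0.4] rot [-0.    -0.003  1.555]
```

Request:
{"method": "jog_arm", "body": {"targets": [{"dx": 0.5,"dy": 0.5,"dz": 0,"rx": 0,"ry": 0,"rz": 0.12,"gripper": 0.9},{"dx": 0.5,"dy": 1,"dz": 0,"rx": 0,"ry": 0,"rz": 0.24,"gripper": 0.9},{"dx": 0.5,"dy": 1,"dz": 0,"rx": 0,"ry": 0,"rz": 0.36,"gripper": 0.9},{"dx": 0.5,"dy": 1,"dz": 0,"rx": 0,"ry": 0,"rz": 0.48,"gripper": 0.9},{"dx": 0.5,"dy": 1,"dz": 0,"rx": 0,"ry": 0,"rz": 0.6,"gripper": 0.9},{"dx": 0.5,"dy": 1,"dz": 0,"rx": 0,"ry": 0,"rz": 0.72,"gripper": 0.9},{"dx": 0.5,"dy": 1,"dz": 0,"rx": 0,"ry": 0,"rz": 0.84,"gripper": 0.9},{"dx": 0.5,"dy": 1,"dz": 0,"rx": 0,"ry": 0,"rz": 0.96,"gripper": 0.9}]}}

```text
t: 14.45
eef_pos: [0.5766, 0.095, 0.1194]
ee_rot: [3.14, -0.002, -0.518]
force: [3.6, -7.2, -1.7]
width: 0.0148
gripper_force: 25.0
```

Request:
{"method": "jog_arm", "body": {"targets": [{"dx": 0,"dy": 0,"dz": 0,"rx": 0,"ry": 0,"rz": 0.12,"gripper": 0.9},{"dx": 0,"dy": 0,"dz": 0,"rx": 0,"ry": 0,"rz": 0.24,"gripper": 0.9},{"dx": 0,"dy": 0,"dz": 0,"rx": 0,"ry": 0,"rz": 0.36,"gripper": 0.9},{"dx": 0,"dy": 0,"dz": 0,"rx": 0,"ry": 0,"rz": 0.48,"gripper": 0.9},{"dx": 0,"dy": 0,"dz": 0,"rx": 0,"ry": 0,"rz": 0.595,"gripper": 0.9},{"dx": 0,"dy": 0,"dz": 0,"rx": 0,"ry": 0,"rz": 0.595,"gripper": 0.9},{"dx": 0,"dy": 0,"dz": 0,"rx": 0,"ry": 0,"rz": 0.595,"gripper": 0.9},{"dx": 0,"dy": 0,"dz": 0,"rx": 0,"ry": 0,"rz": 0.595,"gripper": 0.9}]}}

```text
t: 15.12
eef_pos: [0.576, 0.0944, 0.1194]
ee_rot: [3.14, -0.002, -1.107]
force: [2.5, -8.2, 1.4]
width: 0.0143
gripper_force: 25.0
```

Request:
{"method": "jog_arm", "body": {"targets": [{"dx": 0,"dy": 0,"dz": 0,"rx": 0,"ry": 0,"rz": 0,"gripper": 0.6},{"dx": 0,"dy": 0,"dz": 0,"rx": 0,"ry": 0,"rz": 0,"gripper": 0.6},{"dx": 0,"dy": 0,"dz": 0,"rx": 0,"ry": 0,"rz": 0,"gripper": 0.6},{"dx": 0,"dy": 0,"dz": 0,"rx": 0,"ry": 0,"rz": 0,"gripper": 0.6},{"dx": 0,"dy": 0,"dz": -15,"rx": 0,"ry": 0,"rz": 0,"gripper": 0.6},{"dx": 0,"dy": 0,"dz": -40,"rx": 0,"ry": 0,"rz": 0,"gripper": 0.6},{"dx": 0,"dy": 0,"dz": -60,"rx": 0,"ry": 0,"rz": 0,"gripper": 0.6},{"dx": 0,"dy": 0,"dz": -60,"rx": 0,"ry": 0,"rz": 0,"gripper": 0.6}]}}

```text
t: 15.78
eef_pos: [0.5782, 0.0971, 0.1833]
ee_rot: [-3.135, -0.001, -1.107]
force: [0.5, 1.0, 1.0]
width: 0.0351
gripper_force: 0.0
```

```bash
python3 -c "
from h import *
to(np.r_[grip(-.0763),.18],YAW-3.78*.6283)
for n in ('scene','side'): dials(arm.grab_frame(n))"
```

```text
t 15.7833 pos [0.5782 0.0971 0.1833] rpy [-3.135e+00 -1.000e-03 -1.107e+00] F [0.5 1.  1. ] w 0.0351 gf 0.0
d [89.8 32.9  3.2] rot [-0.006  0.002  1.125]
tens 114 0 boxc [ 0.0006 -0.0012] [16. 60.] ctr off [0.001  0.0005] white [0. 0.] value 2.0
units 43 0 boxc [-0.0083  0.014 ] [16. 27.] ctr off [-0.0068  0.0145] white [-0.  0.] value 2.04
tenths hidden 38
tens 79 6 boxc [ 0.0009 -0.0004] [15. 68.] ctr off [-0.0001  0.0029] white [ 0.015 -0.025] value 2.05
units 72 13 boxc [0.001  0.0019] [17. 60.] ctr off [-0.0001  0.0005] white [ 0.007 -0.008] value 2.01
tenths hidden 16
```

Request:
{"method": "jog_arm", "body": {"targets": [{"dx": 15,"dy": 5,"dz": 0,"rx": 0,"ry": 0,"rz": 0.12,"gripper": 0.6},{"dx": 30,"dy": 11,"dz": 0,"rx": 0,"ry": 0,"rz": 0.24,"gripper": 0.6},{"dx": 45,"dy": 16,"dz": 0,"rx": 0,"ry": 0,"rz": 0.36,"gripper": 0.6},{"dx": 60,"dy": 22,"dz": 0,"rx": 0,"ry": 0,"rz": 0.48,"gripper": 0.6},{"dx": 75,"dy": 27,"dz": 0,"rx": 0,"ry": 0,"rz": 0.6,"gripper": 0.6},{"dx": 90,"dy": 33,"dz": 3,"rx": 0,"ry": 0,"rz": 0.72,"gripper": 0.6},{"dx": 90,"dy": 33,"dz": 3,"rx": 0,"ry": 0,"rz": 0.84,"gripper": 0.6},{"dx": 90,"dy": 33,"dz": 3,"rx": 0,"ry": 0,"rz": 0.96,"gripper": 0.6}]}}

```text
t: 16.55
eef_pos: [0.5858, -0.0002, 0.1743]
ee_rot: [3.14, -0.002, -2.075]
force: [0.0, 0.0, 0.1]
width: 0.0351
gripper_force: 0.0
```

Request:
{"method": "jog_arm", "body": {"targets": [{"dx": 0,"dy": 0,"dz": 0,"rx": 0,"ry": 0,"rz": 0.1,"gripper": 0.6},{"dx": 0,"dy": 0,"dz": 0,"rx": 0,"ry": 0,"rz": 0.165,"gripper": 0.6},{"dx": 0,"dy": 0,"dz": 0,"rx": 0,"ry": 0,"rz": 0.165,"gripper": 0.6},{"dx": 0,"dy": 0,"dz": 0,"rx": 0,"ry": 0,"rz": 0.165,"gripper": 0.6},{"dx": 0,"dy": 0,"dz": 0,"rx": 0,"ry": 0,"rz": 0.165,"gripper": 0.6},{"dx": 0,"dy": 0,"dz": 0,"rx": 0,"ry": 0,"rz": 0.165,"gripper": 0.6},{"dx": 0,"dy": 0,"dz": 0,"rx": 0,"ry": 0,"rz": 0.165,"gripper": 0.6},{"dx": 0,"dy": 0,"dz": 0,"rx": 0,"ry": 0,"rz": 0.165,"gripper": 0.6}]}}

```text
t: 17.22
eef_pos: [0.5866, 0.0009, 0.1759]
ee_rot: [-3.141, -0.001, -2.232]
force: [-0.2, -0.2, 0.5]
width: 0.0347
gripper_force: 0.0
```

```bash
python3 -c "
from h import *
to(np.r_[grip(-.0763),.119],YAW-3.78*.6283);print(arm.get_state()['q'])
"
```

```text
t 17.2167 pos [0.5866 0.0009 0.1759] rpy [-3.141e+00 -1.000e-03 -2.232e+00] F [-0.2 -0.2  0.5] w 0.0347 gf 0.0
d [-2.5 -1.2 56.9] rot [-0.    -0.001 -0.001]
[ 3.34823281e-01  2.72209231e-01 -2.88252889e-01  5.15282062e-04
 -1.01074351e+00 -9.96332668e-01]
```

Request:
{"method": "jog_arm", "body": {"targets": [{"dx": -2.5,"dy": -1,"dz": 18,"rx": 0,"ry": 0,"rz": 0,"gripper": 0.6},{"dx": -2.5,"dy": -1,"dz": 36,"rx": 0,"ry": 0,"rz": 0,"gripper": 0.6},{"dx": -2.5,"dy": -1,"dz": 50,"rx": 0,"ry": 0,"rz": 0,"gripper": 0.6},{"dx": -2.5,"dy": -1,"dz": 57,"rx": 0,"ry": 0,"rz": 0,"gripper": 0.6},{"dx": -2.5,"dy": -1,"dz": 57,"rx": 0,"ry": 0,"rz": 0,"gripper": 0.9},{"dx": -2.5,"dy": -1,"dz": 57,"rx": 0,"ry": 0,"rz": 0,"gripper": 0.9},{"dx": -2.5,"dy": -1,"dz": 57,"rx": 0,"ry": 0,"rz": 0,"gripper": 0.9},{"dx": -2.5,"dy": -1,"dz": 57,"rx": 0,"ry": 0,"rz": 0,"gripper": 0.9}]}}

```text
t: 17.88
eef_pos: [0.5893, 0.0022, 0.1193]
ee_rot: [-3.141, 0.0, -2.233]
force: [1.0, -1.0, -0.4]
width: 0.015
gripper_force: 25.0
```

Request:
{"method": "jog_arm", "body": {"targets": [{"dx": 0,"dy": 0,"dz": 0,"rx": 0,"ry": 0,"rz": -0.11,"gripper": 0.9},{"dx": 0,"dy": 0,"dz": 0,"rx": 0,"ry": 0,"rz": -0.22,"gripper": 0.9},{"dx": 0,"dy": 0,"dz": 0,"rx": 0,"ry": 0,"rz": -0.33,"gripper": 0.9},{"dx": 0,"dy": 0,"dz": 0,"rx": 0,"ry": 0,"rz": -0.44,"gripper": 0.9},{"dx": 0,"dy": 0,"dz": 0,"rx": 0,"ry": 0,"rz": -0.55,"gripper": 0.9},{"dx": 0,"dy": 0,"dz": 0,"rx": 0,"ry": 0,"rz": -0.66,"gripper": 0.9},{"dx": 0,"dy": 0,"dz": 0,"rx": 0,"ry": 0,"rz": -0.77,"gripper": 0.9},{"dx": 0,"dy": 0,"dz": 0,"rx": 0,"ry": 0,"rz": -0.88,"gripper": 0.9}]}}

```text
t: 18.55
eef_pos: [0.5888, 0.0022, 0.1193]
ee_rot: [3.141, -0.0, -1.347]
force: [-2.2, 1.5, 2.4]
width: 0.0148
gripper_force: 25.0
```

```bash
python3 -c "
from h import *
to(np.r_[grip(-.0763),.119],YAW-.6283)
"
```

```text
t 18.55 pos [0.5888 0.0022 0.1193] rpy [ 3.141 -0.    -1.347] F [-2.2  1.5  2.4] w 0.0148 gf 24.967161118984222
d [ 0.2 -0.2  0.3] rot [ 0.    -0.    -0.863]
```

Request:
{"method": "jog_arm", "body": {"targets": [{"dx": 0,"dy": 0,"dz": 0,"rx": 0,"ry": 0,"rz": -0.12,"gripper": 0.9},{"dx": 0,"dy": 0,"dz": 0,"rx": 0,"ry": 0,"rz": -0.24,"gripper": 0.9},{"dx": 0,"dy": 0,"dz": 0,"rx": 0,"ry": 0,"rz": -0.36,"gripper": 0.9},{"dx": 0,"dy": 0,"dz": 0,"rx": 0,"ry": 0,"rz": -0.48,"gripper": 0.9},{"dx": 0,"dy": 0,"dz": 0,"rx": 0,"ry": 0,"rz": -0.6,"gripper": 0.9},{"dx": 0,"dy": 0,"dz": 0,"rx": 0,"ry": 0,"rz": -0.72,"gripper": 0.9},{"dx": 0,"dy": 0,"dz": 0,"rx": 0,"ry": 0,"rz": -0.84,"gripper": 0.9},{"dx": 0,"dy": 0,"dz": 0,"rx": 0,"ry": 0,"rz": -0.863,"gripper": 0.9}]}}

```text
t: 19.22
eef_pos: [0.5884, 0.002, 0.1193]
ee_rot: [3.14, 0.001, -0.484]
force: [-4.0, -0.5, 4.2]
width: 0.0143
gripper_force: 25.0
```

Request:
{"method": "jog_arm", "body": {"targets": [{"dx": 0,"dy": 0,"dz": 0,"rx": 0,"ry": 0,"rz": 0,"gripper": 0.9},{"dx": 0,"dy": 0,"dz": 0,"rx": 0,"ry": 0,"rz": 0,"gripper": 0.6},{"dx": 0,"dy": 0,"dz": 0,"rx": 0,"ry": 0,"rz": 0,"gripper": 0.6},{"dx": 0,"dy": 0,"dz": 0,"rx": 0,"ry": 0,"rz": 0,"gripper": 0.6},{"dx": 0,"dy": 0,"dz": -15,"rx": 0,"ry": 0,"rz": 0,"gripper": 0.6},{"dx": 0,"dy": 0,"dz": -45,"rx": 0,"ry": 0,"rz": 0,"gripper": 0.6},{"dx": 0,"dy": 0,"dz": -85,"rx": 0,"ry": 0,"rz": 0,"gripper": 0.6},{"dx": 0,"dy": 0,"dz": -125,"rx": 0,"ry": 0,"rz": 0,"gripper": 0.6}]}}

```text
t: 19.88
eef_pos: [0.5886, 0.0021, 0.2446]
ee_rot: [3.14, 0.001, -0.491]
force: [0.9, 1.6, -0.6]
width: 0.0347
gripper_force: 0.0
```

```bash
python3 -c "
from h import *
to(np.r_[grip(.02)-.17*LX,.37],YAW-np.pi/2)
"
```

```text
t 19.8833 pos [0.5886 0.0021 0.2446] rpy [ 3.14e+00  1.00e-03 -4.91e-01] F [ 0.9  1.6 -0.6] w 0.0347 gf 0.0
d [-193.7   23.3 -125.2] rot [0.002 0.    0.936]
```

Request:
{"method": "jog_arm", "body": {"targets": [{"dx": -26,"dy": -23,"dz": -20,"rx": 0,"ry": 0,"rz": 0.12,"gripper": 0.6},{"dx": -53,"dy": -47,"dz": -40,"rx": 0,"ry": 0,"rz": 0.24,"gripper": 0.6},{"dx": -80,"dy": -70,"dz": -60,"rx": 0,"ry": 0,"rz": 0.36,"gripper": 0.6},{"dx": -106,"dy": -94,"dz": -80,"rx": 0,"ry": 0,"rz": 0.48,"gripper": 0.6},{"dx": -133,"dy": -117,"dz": -100,"rx": 0,"ry": 0,"rz": 0.6,"gripper": 0.6},{"dx": -160,"dy": -140,"dz": -120,"rx": 0,"ry": 0,"rz": 0.72,"gripper": 0.6},{"dx": -186,"dy": -164,"dz": -140,"rx": 0,"ry": 0,"rz": 0.84,"gripper": 0.6},{"dx": -212,"dy": -187,"dz": -155,"rx": 0,"ry": 0,"rz": 0.94,"gripper": 0.6}]}}

```text
t: 20.55
eef_pos: [0.4895, 0.2681, 0.4004]
ee_rot: [-3.14, 0.001, -1.438]
force: [0.8, 0.8, 0.8]
width: 0.0349
gripper_force: 0.0
```

```bash
python3 -c "
from h import *
w=arm.grab_frame('wrist');a=arm.grab_frame('scene');b=arm.grab_frame('side')
for f in (w,a,b): print('--');dials(f)
for f in (a,b):
  W=cloud(f);q=W-H;d=q[...,:2]@LX;y=q[...,:2]@LY
  m=(abs(y)<.16)&(d>-.01)&(d<.2)&(q[...,2]>.02);m&=q[...,2]<.25
  print('lid',m.sum(),np.nanpercentile(d[m],[5,50,95]),np.nanpercentile(q[...,2][m],[5,50,95]))
cv2.imwrite('pics/d.png',np.vstack([cv2.resize(w['frame'],(500,375)),np.hstack([a['frame'][130:330,150:400],b['frame'][130:330,100:350]])])[...,::-1])"
```

```text
--
tens 609 127 boxc [-0.0006 -0.0014] [16. 62.] ctr off [-0.0012 -0.0001] white [ 0.007 -0.013] value 2.0
units 392 139 boxc [-0.0071  0.0115] [16. 37.] ctr off [-0.0066  0.0115] white [-0.008  0.014] value 6.92
tenths hidden 0
--
tens 108 4 boxc [ 0.0006 -0.0016] [17. 61.] ctr off [0.0006 0.0002] white [ 0.002 -0.014] value 2.0
units 107 13 boxc [0.0002 0.0006] [17. 60.] ctr off [0.0011 0.0002] white [-0.011  0.014] value 7.02
tenths 99 10 boxc [ 0.0012 -0.0012] [19. 60.] ctr off [0.001  0.0004] white [ 0.004 -0.005] value 1.01
--
tens 76 21 boxc [ 0.0024 -0.0018] [16. 65.] ctr off [-0.0001  0.0022] white [ 0.01  -0.016] value 2.04
units 50 18 boxc [-0.0005 -0.0014] [16. 64.] ctr off [-0.0039  0.0063] white [-0.005  0.012] value 7.23
tenths hidden 0
lid 2256 [0.08662961 0.1062864  0.12937854] [0.12317069 0.13863294 0.17532033]
lid 1735 [0.06722861 0.0963654  0.12483294] [0.02765925 0.0951391  0.17252731]
```

View pics/d.png

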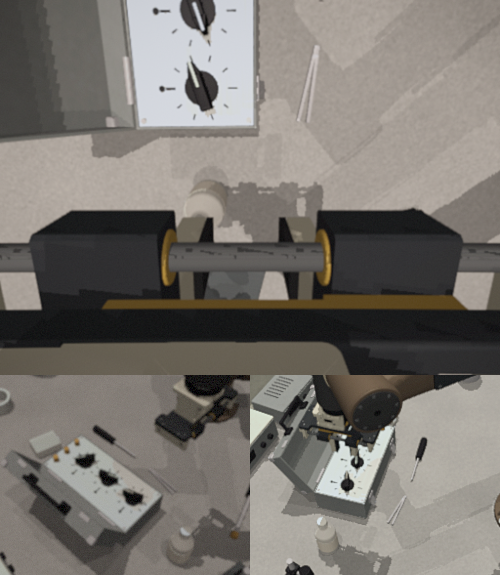

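The left dial (200,90) points to 2 and the middle dial (200,12) to 7. The scene view reads 1 for the right dial, and the lid leans fully back. The arm is clear of everything.

```bash
python3 -c "
from station import arm
print(arm.job_done())"
```

```text
the job is handed in; nothing more can be done
None
```

The lid is fully open and staying up by itself, the dials read 2, 7 and 1 (27.1 ohm), nothing else was touched as far as the pictures show, and the job was handed in at about 21 s.

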